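# Piston funnel held ready over the empty jar

### The job

Only the open glass jar is still to be filled. Press the knob on top of the piston funnel fully down while the funnel stands in its wire stand and let it spring back, to see that the valve is free; then take the funnel by its black grip block and lift it over the two filled jars, touching none, to the open jar. Finish while holding it there, still and upright, valve shut, the nozzle over the middle of the jar's mouth, about one centimetre above the rim without ever touching the jar; leave the jars and the loose lid where they are.

Things in the scene. Friction and masses are not known exactly. Their poses are not given: they have to be found in the camera images.
- funnel: Small steel piston funnel, loose, 146 mm high, about 0.28 kg, upright in the stand's ring. Origin: lowest point of its nozzle, on the axis; z up the axis. Nozzle 14 mm wide; a cone from 16 mm up to 66 mm, then a 102 mm wide mouth up to 82 mm. A bow of 6 mm rod rises from the rim at x = -52 and +52 mm to 112 mm and carries the grip block on the axis.
- grip (a point): About the middle of the funnel's black grip block, on the axis, 108 mm above the nozzle's lowest point and 37.5 mm below the knob's top. The block is 26 x 26 mm and 38 mm high. The bow enters its x faces (axes as the funnel), so pinch it from above across its free +y and -y faces, a finger passing on each side of the knob.
- knob_top (a point): Centre of the top of the black round palm knob of the plunger, 28 mm in diameter, 7.5 mm thick, on the axis, 145.5 mm above the funnel's origin while up; it moves with the plunger.
- plunger (a joint): The funnel's spring plunger: 0 = up (valve shut), 0.010 m = fully down at its stop (valve open). The spring takes 4 N to start and 8 N at the stop, and pushes the knob back up when it is let go.
- stand: Fixed wire stand: round drip tray 108 mm wide, 7 mm high, three legs and a carrying ring of 5.6 mm wire, 87 mm wide outside, 81 mm above the worktop, in which the funnel's cone rests (lift it straight up to take it out). Origin: centre of the tray's underside, on the worktop.
- seat (a point): Fixed point on the stand's axis, 28 mm above the worktop, where the lowest point of the nozzle is while the funnel rests in the stand.
- open_jar: The empty clear glass jar without lid, loose, 66 mm in diameter and 72 mm high, with a 56 mm wide neck. Origin: centre of its underside, on the worktop.
- jar_mouth (a point): Centre of the open jar's mouth, in the plane of the rim, 72 mm above its underside; z up. The opening is 50 mm wide.
- filled_jar_1: Jar of the same make, filled with dark preserve and closed with its metal lid, loose, 66 mm in diameter and 74 mm high: the front one of the two between stand and open jar. Origin: centre of its underside.
- filled_jar_2: A second filled and closed jar like it, 74 mm high: the one behind, farther from the robot. Origin: centre of its underside. From about above it backwards a wall cupboard overhangs the worktop, its underside 0.57 m above the top, so keep the wrist in front of it or below.
- jar_lid: The loose metal lid of the open jar, 62 mm in diameter, 12.5 mm high, lying on the worktop just behind that jar. Origin: centre of its underside.

How it is judged:
By the outcome, as a careful person would: the job done as asked, in the order asked, and still so for the second after the job is handed in, while the arm keeps its last pose, push and grip.
It also fails if it takes over 51 s, if anything falls off the work surface, if the arm or the gripper's body presses on something with over 40 N, if the wrist force passes 120 N, or if a joint passes its speed limit or range.

### The arm

A 6-joint arm with a two-finger parallel gripper is mounted at the origin on a cart in front of the work surface, level with it; the furniture and walls round the work are solid. World frame = base frame: x ahead of the robot, y to its left, z up, the work surface at z = 0. Lengths are in m, angles in rad, forces in N, time in s.
With the tool pointing down it reaches from about 0.225 to 0.875 m from the base axis. Payload 3.4 kg.
Tool frame: the origin (TCP) lies between the finger pads; the fingertips stand 25 mm ahead of it and the grasp point (between the pads) lies 6 mm ahead of it; z points along the fingers, y is the line along which they close (so a half turn about z gives the same grasp; the last joint's range is limited). The gripper opens to 85 mm and grips with 20 to 120 N. Pads are 22 mm wide; open, the fingers measure 114 mm over their backs; the gripper's body (76 mm by 85 mm) begins 54 mm behind the grasp point. The pads swing forward as they close: fully open they stand 13 mm farther back than shut.
Start: joints at [1.113, 0.276, 1.505, -0, 1.361, -0.121], TCP at [0.19, 0.543, 0.256] pointing down, gripper open.
Joint ranges: [-2.89, 2.89], [-0.75, 2.08], [0.22, 2.7], [-1.18, 4.32], [0.11, 2.71], [-2.7, 2.7]. Speed limits (rad/s): [2.57, 2.57, 3.14, 3.14, 3.14, 3.14].

### API

Orientations are given as a unit quaternion [w, x, y, z].
In Python, from rig import manip, cams, ticket gives the robot as it stands.
- The arm moves only by the tool step_arm, never from a script. Its argument "increments" is a list of rows, each an object with "dp": the shift along the world's x, y, z each as a share of 0.2 m, from -1 to 1, a list of three; "yaw": the turn about the world's z as a share of 0.15 rad, from -1 to 1; "grip": the opening, from 0 (shut) to 1 (fully open). In form: [{"dp": [tx, ty, tz], "yaw": yaw, "grip": grip}, ...]. A call has 1 to 5 rows; each row shifts and turns the commanded pose from where the row before left it; what a row does not reach is not made up. A row lasts 1/8 s, in which the tool goes at most 62.5 mm and 10.7 degrees, less where a joint would pass 70% of its speed; a pose out of reach is approached as far as the arm can. A call with a number of a shift or a turn outside -1 to 1 is refused whole. A call with a gripper value outside its range is refused whole. The fingers move at their own pace and stop on an object; "squeeze" is the grip in N (left out, the last holds). Time passes only in rows, so rows that do not move let the fingers close. It gives the time, the measured TCP pose, the force, the opening and the grip force at its end, in the units of the state.
- manip.get_state(): the state, without advancing time (a new reading comes with each control period).
- cams.get_image(name): name is "scene" or "top" or "wrist"; returns the picture (420x560x3 uint8, blue, green, red); there is no depth.
- cams.get_calibration(name): a dict with "fx", "fy", "cx", "cy" (pixels), "extrinsics" (4x4, takes a point from camera to world coordinates). Camera axes: x right, y up, looking along -z (the intrinsics and any distortion apply to the point x, -y, -z); pixel columns grow to the right and rows downward; lengths in m; the calibration is good to about 2 mm. A picture is of the moment at which its call begins: read the wrist's pose just before it. get_calibration takes no time and is no camera call; for the wrist camera it gives the pose at the moment of the call.
- ticket.sign_off(): hands the job in; it is judged then, once.
The state is a dict: "clock": time; "qpos": joint angles; "qd": joint speeds; "effort": joint torques, N m; "position": TCP position; "ee_rot": TCP orientation; "contact_force": force on the tool from outside, world axes, zero at the start; "moment": the same for the moment, N m; "width": finger opening in m; "gripper_force": force on a finger pad.
Only numpy, scipy, OpenCV 4.12 (cv2) and the standard library are available. Lean on these libraries where they do the work, as an engineer would, in place of code of your own. Each camera call takes 0.05 s, during which the arm holds its last target. There are 200 camera calls.

## Working session

There is one attempt and no reset: what is moved stays moved. The work goes in short steps, Python scripts to look and compute and a tool call to move; the robot and the scene stay as the last step left them, time stands still between calls to the robot, and variables do not carry over. Pictures are saved under pics/ and viewed, at most 13 in all, crops included, and the job is handed in when it is done.

Besides the shell and the picture viewer there is one more tool, called as name([rows], argument=value, ...), one row to a line, values as JSON. step_arm: Moves the arm, as the interface text tells. Shift numbers are shares of 0.2 m and turn numbers shares of 0.15 rad, none past 1 either way. Its arguments: {"type":"object","properties":{"increments":{"type":"array"},"squeeze":{"type":"number"}},"required":["increments"]}

```bash
mkdir -p pics
cat > h.py <<'E'
import numpy as np, cv2
from rig import manip, cams, ticket
def ray(cal,u,v):
    E=np.array(cal["extrinsics"]); d=np.array([(u-cal["cx"])/cal["fx"],-(v-cal["cy"])/cal["fy"],-1.])
    return E[:3,3],E[:3,:3]@d
def onz(cal,u,v,z):
    o,d=ray(cal,u,v); return o+d*(z-o[2])/d[2]
def proj(cal,p):
    E=np.array(cal["extrinsics"]); q=E[:3,:3].T@(np.array(p)-E[:3,3])
    return cal["cx"]+cal["fx"]*q[0]/-q[2], cal["cy"]-cal["fy"]*q[1]/-q[2]
E
python3 - <<'E'
from h import *
for n in ("scene","top"):
    c=cams.get_calibration(n); print(n,{k:(np.round(v,3).tolist()) for k,v in c.items()})
    cv2.imwrite(f"pics/{n}.png",cams.get_image(n))
print(manip.get_state())
E
```

```text
scene {'fx': 384.424, 'fy': 384.424, 'cx': 279.808, 'cy': 211.601, 'extrinsics': [[0.781, 0.257, -0.57, 0.08], [-0.625, 0.292, -0.724, -0.67], [-0.02, 0.921, 0.388, 0.468], [0.0, 0.0, 0.0, 1.0]]}
top {'fx': 542.375, 'fy': 542.375, 'cx': 283.836, 'cy': 217.394, 'extrinsics': [[-0.083, 0.973, -0.216, 0.275], [-0.997, -0.08, 0.023, -0.044], [0.006, 0.217, 0.976, 1.481], [0.0, 0.0, 0.0, 1.0]]}
{'clock': 0.1, 'qpos': array([ 1.11302245e+00,  2.76526955e-01,  1.50603168e+00, -1.58582441e-05,
        1.36069362e+00, -1.20963399e-01]), 'qd': array([ 4.04032547e-04, -1.14124215e-03, -5.42210969e-03, -8.16772849e-05,
       -1.01897995e-03, -2.79496573e-04]), 'effort': array([ 1.68102059e-03, -4.17702448e+01, -2.46402973e+01, -8.74186935e-05,
        5.81647459e-03,  3.70363989e-05]), 'position': array([0.18981918, 0.54229805, 0.25551889]), 'ee_rot': array([-2.29351558e-04,  1.67608666e-01,  9.85853258e-01, -7.97517891e-04]), 'contact_force': array([-0.16897325,  0.46865647, -0.21773532]), 'moment': array([-0.05521061,  0.05191854, -0.02447053]), 'gripper_force': 0.0, 'width': 0.08542146146385475}
```

View pics/scene.png

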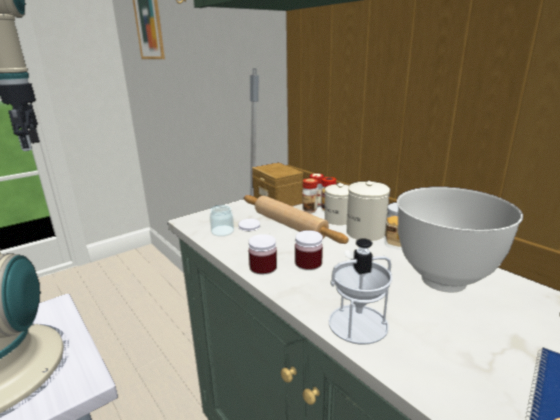

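View pics/top.png

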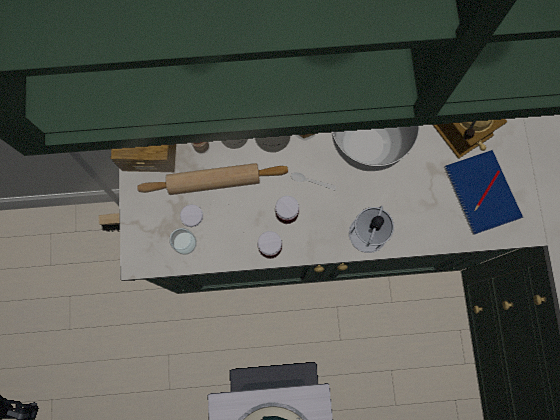

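The top view shows the open jar at about (182,241), the lid at (192,215), the filled jars at (270,244) and (287,209), and the funnel's knob at about (377,223). In the scene view the knob is at (364,245). I'll enlarge both views.

Run:
```python
from h import *
t=cv2.imread("pics/top.png");s=cv2.imread("pics/scene.png")
a=cv2.resize(t[195:265,340:410],(400,400),interpolation=cv2.INTER_CUBIC)   #5.714x
b=cv2.resize(s[230:350,320:400],(400,600),interpolation=cv2.INTER_CUBIC)   #5x
c=np.zeros((600,800,3),np.uint8); c[:400,:400]=a; c[:,400:]=b
c[400:600,:400]=cv2.resize(t[195:265,160:300],(400,200),interpolation=cv2.INTER_CUBIC)
cv2.imwrite("pics/c.png",c)
T=cams.get_calibration("top")
for n,u,v,z in [("knob",377,223,.1735),("open",182,241,.07),("lid",192,215,.012),("f1",270,244,.074),("f2",287,209,.074),("tray",371,231,.081)]:
    print(n,onz(T,u,v,z).round(3))
```

```text
knob [ 0.531 -0.304  0.174]
open [0.545 0.195 0.07 ]
lid [0.627 0.174 0.012]
f1 [ 0.518 -0.036  0.074]
f2 [ 0.608 -0.088  0.074]
tray [ 0.529 -0.304  0.081]
```

View pics/c.png

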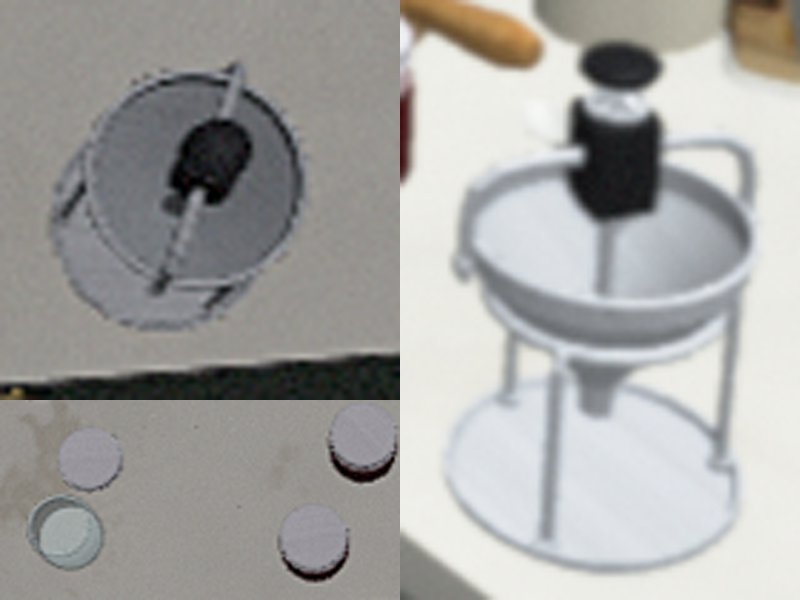

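step_arm([
  {"dp": [0.15,-0.17,0.05],"yaw": 0,"grip": 1},
  {"dp": [0.15,-0.17,0.05],"yaw": 0,"grip": 1},
  {"dp": [0.15,-0.17,0.05],"yaw": 0,"grip": 1},
  {"dp": [0.15,-0.17,0.05],"yaw": 0,"grip": 1},
  {"dp": [0.15,-0.17,0.05],"yaw": 0,"grip": 1},
])

```text
clock: 0.72
position: [0.3407, 0.3714, 0.3063]
ee_rot: [-0.0, 0.168, 0.986, -0.0]
contact_force: [0.5, -0.1, -0.2]
width: 0.085
gripper_force: 0.0
```

step_arm([
  {"dp": [0.15,-0.17,0.05],"yaw": 0,"grip": 1},
  {"dp": [0.15,-0.17,0.05],"yaw": 0,"grip": 1},
  {"dp": [0.15,-0.17,0.05],"yaw": 0,"grip": 1},
  {"dp": [0.15,-0.17,0.05],"yaw": 0,"grip": 1},
  {"dp": [0,0,0],"yaw": 0,"grip": 1},
])

```text
clock: 1.35
position: [0.4621, 0.2346, 0.3464]
ee_rot: [0.001, 0.17, 0.985, -0.0]
contact_force: [0.0, 0.2, -0.8]
width: 0.0854
gripper_force: 0.0
```

Run:
```python
from h import *
s=manip.get_state(); c=cams.get_calibration("wrist"); im=cams.get_image("wrist"); cv2.imwrite("pics/w1.png",im)
print(s["position"],s["ee_rot"],s["clock"],s["qpos"]); print(np.round(c["extrinsics"],3),c["fx"],c["cx"],c["cy"])
print(proj(c,[.545,.195,.072]))
np.save("w1.npy",np.array(c["extrinsics"]))
```

```text
[0.46208158 0.23463985 0.34639274] [ 5.87474077e-04  1.69804240e-01  9.85477617e-01 -2.03639415e-04] 1.35 [ 3.36153913e-01  1.50357564e-01  1.45162967e+00 -9.26846023e-04
  1.53877585e+00 -8.93351016e-01]
[[ 0.335 -0.893 -0.301  0.384]
 [ 0.942  0.317  0.108  0.263]
 [-0.001 -0.32   0.948  0.465]
 [ 0.     0.     0.     1.   ]] 290.4305509168878 286.11353942343015 203.1857881932494
(np.float64(279.5704433235523), np.float64(230.1842458140451))
```

View pics/w1.png

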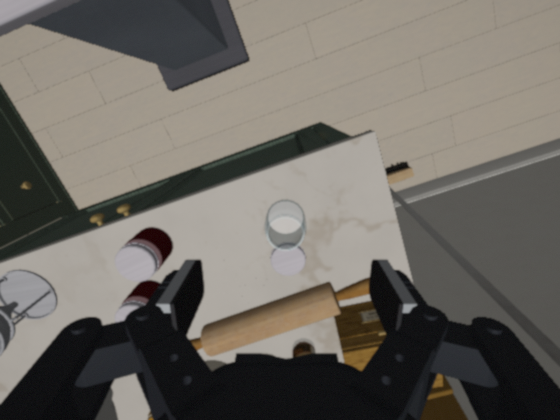

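The wrist view shows the open jar, with its rim at about (286,232) and its base at about (286,214), the loose lid at (288,261), and the lid of filled jar 1 at (137,262). I'll zoom in on the jar in both views.

Run:
```python
from h import *
t=cv2.imread("pics/top.png");w=cv2.imread("pics/w1.png")
c=np.hstack([cv2.resize(w[190:280,256:316],(400,600),interpolation=cv2.INTER_CUBIC),cv2.resize(t[200:260,160:200],(400,600),interpolation=cv2.INTER_CUBIC)])
c=cv2.convertScaleAbs(c,alpha=1.3,beta=-40)
cv2.imwrite("pics/c2.png",c)
```

```text
(no output)
```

View pics/c2.png

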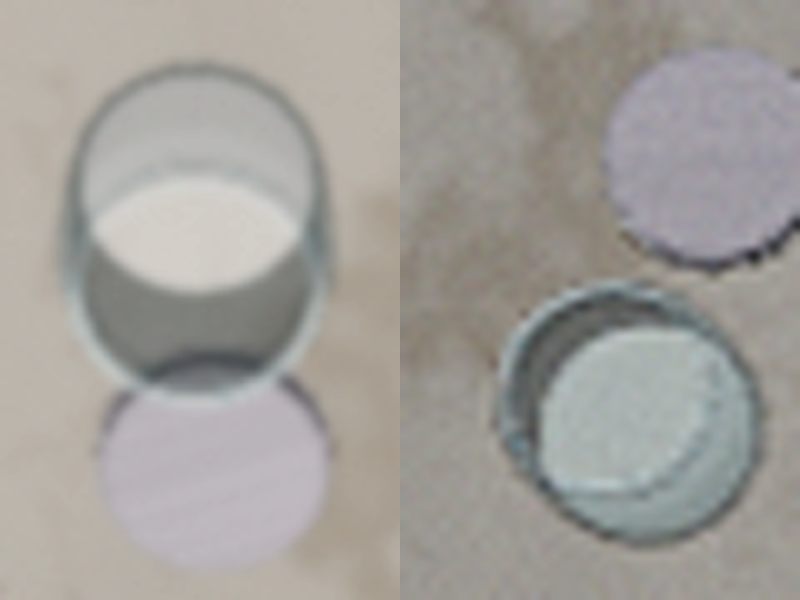

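Run:
```python
from h import *
T=cams.get_calibration("top");W=cams.get_calibration("wrist");S=cams.get_calibration("scene")
print("rim",onz(T,181.1,239,.072),onz(W,285.5,232.3,.072))
print("lid",onz(T,160+31.2,200+15.5,.0125),onz(W,256+215/6.667,190+465/6.667,.0125))
print("f1",onz(T,270,243.5,.074),onz(W,137,262,.074))
print("knob top",onz(T,340+217/5.714,195+150/5.714,.1735))
a=onz(T,340+237/5.714,195+68/5.714,.125);b=onz(T,340+158/5.714,195+288/5.714,.125);print("bow",a,b,(a+b)/2,np.arctan2(*(a-b)[[1,0]]))
print("knob scene",onz(S,320+(620-400)/5,230+62/5,.1735))
print(manip.get_state()["ee_rot"])
```

```text
rim [0.55046164 0.1963173  0.072     ] [0.54889883 0.2037943  0.072     ]
lid [0.62593294 0.17583396 0.0125    ] [0.62534546 0.18164169 0.0125    ]
f1 [ 0.51896138 -0.03612273  0.074     ] [ 0.51921689 -0.02588857  0.074     ]
knob top [ 0.535385   -0.30648244  0.1735    ]
bow [ 0.58182813 -0.32974471  0.125     ] [ 0.48500115 -0.28257462  0.125     ] [ 0.53341464 -0.30615967  0.125     ] -0.4533216927245977
knob scene [ 0.53498429 -0.31327963  0.1735    ]
[-4.46339474e-04  1.68953161e-01  9.85623980e-01  2.68073845e-05]
```

step_arm([
  {"dp": [0.03,-0.25,-0.02],"yaw": -0.15,"grip": 0},
  {"dp": [0.03,-0.25,-0.02],"yaw": -0.15,"grip": 0},
  {"dp": [0.03,-0.25,-0.02],"yaw": -0.15,"grip": 0},
  {"dp": [0.03,-0.25,-0.02],"yaw": -0.15,"grip": 0},
  {"dp": [0.03,-0.25,-0.02],"yaw": -0.15,"grip": 0},
])

```text
clock: 2.02
position: [0.4893, -0.0132, 0.3258]
ee_rot: [-0.0, 0.222, 0.975, 0.0]
contact_force: [0.2, 0.0, 0.0]
width: -0.0004
gripper_force: 0.0
```

step_arm([
  {"dp": [0.03,-0.25,-0.02],"yaw": 0,"grip": 0},
  {"dp": [0.03,-0.25,-0.02],"yaw": 0,"grip": 0},
  {"dp": [0.03,-0.25,-0.02],"yaw": 0,"grip": 0},
  {"dp": [0.03,-0.25,-0.02],"yaw": 0,"grip": 0},
  {"dp": [0.03,-0.25,-0.02],"yaw": 0,"grip": 0},
])

```text
clock: 2.65
position: [0.5202, -0.263, 0.3057]
ee_rot: [-0.0, 0.222, 0.975, 0.001]
contact_force: [0.2, 0.4, -0.6]
width: -0.0001
gripper_force: 0.0
```

step_arm([
  {"dp": [0.05,-0.2,-0.05],"yaw": 0,"grip": 0},
  {"dp": [0,0,-0.05],"yaw": 0,"grip": 0},
  {"dp": [0,0,-0.05],"yaw": 0,"grip": 0},
])

```text
clock: 3.02
position: [0.5299, -0.3015, 0.2752]
ee_rot: [-0.001, 0.222, 0.975, 0.001]
contact_force: [0.2, 0.7, 0.3]
width: 0.0001
gripper_force: 0.0
```

Run:
```python
from h import *
s=manip.get_state(); c=cams.get_calibration("wrist"); im=cams.get_image("wrist"); cv2.imwrite("pics/w2.png",im)
print(s["position"],s["ee_rot"],s["clock"],s["qpos"],s["contact_force"])
p=s["position"]
print("tip",proj(c,p-[0,0,.025]),"axis at knob",proj(c,[p[0],p[1],.1735]),"knob est",proj(c,[.535,-.306,.1735]))
np.savez("w2.npz",**c)
```

```text
[ 0.52989137 -0.30149756  0.27515523] [-8.83483207e-04  2.22255638e-01  9.74987544e-01  9.69458487e-04] 3.025 [-6.31984279e-01  3.20327869e-01  1.39351436e+00  1.08978058e-03
  1.43014160e+00 -1.75467955e+00] [0.18384561 0.68032602 0.26899393]
tip (np.float64(285.6015364670425), np.float64(262.0402822130581)) axis at knob (np.float64(285.69662593722194), np.float64(214.02602532133312)) knob est (np.float64(283.4534613190002), np.float64(221.52247819129965))
```

View pics/w2.png

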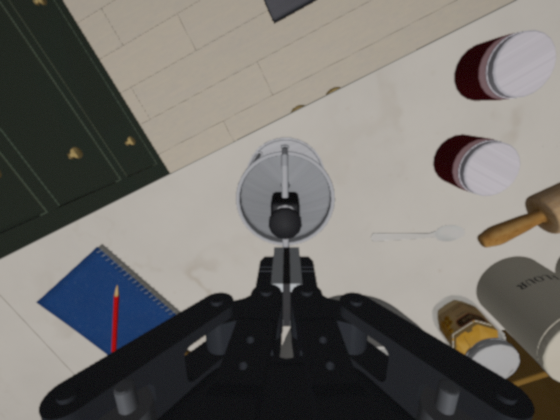

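The knob is centred at about (285.5,221). The bow runs almost vertically in the picture, from (285,150) to (287,243), so the yaw is right. The shut fingertips are at (287,255).

Run:
```python
from h import *
c=dict(np.load("w2.npz")); im=cv2.imread("pics/w2.png")
r=im[204:240,262:310]; m=(r.max(2)<70).astype(np.uint8)
cs,_=cv2.findContours(m,cv2.RETR_EXTERNAL,cv2.CHAIN_APPROX_NONE); k=max(cs,key=cv2.contourArea)
b=k[:,0]+[262,204]; sel=b[(b[:,1]>212)&(b[:,1]<238)]; 
(x,y),rad=cv2.minEnclosingCircle(sel.astype(np.float32)); print(x,y,rad,onz(c,x,y,.1735), onz(c,285.5,221,.1735)); print(manip.get_state()["position"])
a=onz(c,285,150,.12);b=onz(c,287,243,.14);print(np.arctan2(*(b-a)[[1,0]]))
```

```text
284.5 222.7083282470703 16.628437042236328 [ 0.53631538 -0.30568366  0.1735    ] [ 0.53531276 -0.30428927  0.1735    ]
[ 0.529317   -0.30080154  0.27394433]
-0.42684615275489446
```

step_arm([
  {"dp": [0.03,-0.02,-0.1],"yaw": 0,"grip": 0},
  {"dp": [0,0,-0.1],"yaw": 0,"grip": 0},
  {"dp": [0,0,-0.1],"yaw": 0,"grip": 0},
  {"dp": [0,0,-0.04],"yaw": 0,"grip": 0},
  {"dp": [0,0,0],"yaw": 0,"grip": 0},
])

```text
clock: 3.7
position: [0.536, -0.3062, 0.2083]
ee_rot: [-0.0, 0.222, 0.975, 0.0]
contact_force: [-0.3, -0.9, 0.4]
width: 0.0001
gripper_force: 0.0
```

Run:
```python
from h import *
s=manip.get_state(); c=cams.get_calibration("wrist"); w=cams.get_image("wrist"); S=cams.get_image("scene")
print(s["position"],s["clock"],s["contact_force"])
o=np.hstack([cv2.resize(w[150:300,210:360],(400,400)),cv2.resize(S[180:280,310:410],(400,400))])
cv2.imwrite("pics/c3.png",o)
```

```text
[ 0.53596613 -0.30618198  0.20831784] 3.7 [-0.26354959 -0.86685445  0.36735994]
```

View pics/c3.png

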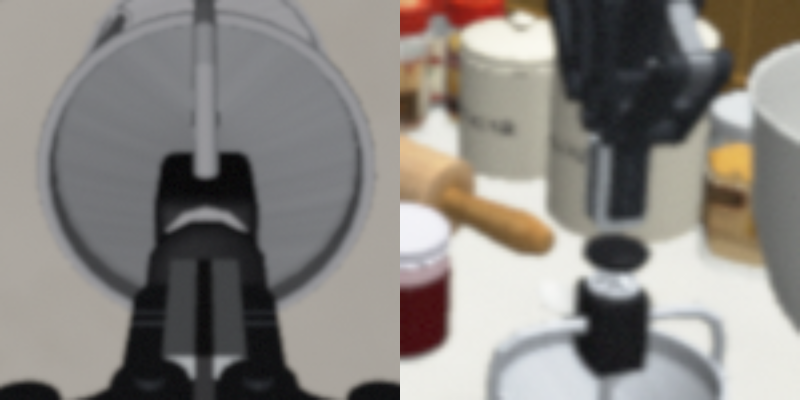

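In both crops the shut fingertips stand centred, about 1 cm above the knob. Next I press slowly.

step_arm([
  {"dp": [0,0,-0.025],"yaw": 0,"grip": 0},
  {"dp": [0,0,-0.025],"yaw": 0,"grip": 0},
  {"dp": [0,0,-0.02],"yaw": 0,"grip": 0},
  {"dp": [0,0,0],"yaw": 0,"grip": 0},
])

```text
clock: 4.3
position: [0.5363, -0.3075, 0.1948]
ee_rot: [0.0, 0.223, 0.975, -0.0]
contact_force: [-0.5, 0.2, 5.2]
width: 0.0003
gripper_force: 2.5
```

step_arm([
  {"dp": [0,0,-0.015],"yaw": 0,"grip": 0},
  {"dp": [0,0,-0.01],"yaw": 0,"grip": 0},
  {"dp": [0,0,0],"yaw": 0,"grip": 0},
])

```text
clock: 4.68
position: [0.5363, -0.3075, 0.1904]
ee_rot: [0.001, 0.223, 0.975, -0.0]
contact_force: [-1.3, 0.6, 7.5]
width: -0.0
gripper_force: 3.4
```

step_arm([
  {"dp": [0,0,-0.01],"yaw": 0,"grip": 0},
  {"dp": [0,0,-0.005],"yaw": 0,"grip": 0},
  {"dp": [0,0,0],"yaw": 0,"grip": 0},
])

```text
clock: 5.05
position: [0.5364, -0.3076, 0.1882]
ee_rot: [0.001, 0.223, 0.975, -0.0]
contact_force: [-0.5, 0.5, 8.5]
width: 0.0002
gripper_force: 4.6
```

step_arm([
  {"dp": [0,0,-0.01],"yaw": 0,"grip": 0},
  {"dp": [0,0,0],"yaw": 0,"grip": 0},
])

```text
clock: 5.3
position: [0.5365, -0.3076, 0.188]
ee_rot: [0.002, 0.223, 0.975, -0.001]
contact_force: [-2.6, 2.8, 16.1]
width: -0.0
gripper_force: 8.3
```

The force jumped from 8.5 to 16 N with no further travel, so the plunger is at its stop. I'll release it and open the gripper.

step_arm([
  {"dp": [0,0,0.05],"yaw": 0,"grip": 0},
  {"dp": [0,0,0.1],"yaw": 0,"grip": 0},
  {"dp": [0,0,0.15],"yaw": 0,"grip": 0},
  {"dp": [0,0,0],"yaw": 0,"grip": 0.75},
  {"dp": [0,0,0],"yaw": 0,"grip": 0.75},
])

```text
clock: 5.92
position: [0.5355, -0.3069, 0.2432]
ee_rot: [-0.001, 0.223, 0.975, 0.0]
contact_force: [0.1, -0.6, -0.1]
width: 0.0356
gripper_force: 0.0
```

Run:
```python
from h import *
s=manip.get_state(); c=cams.get_calibration("wrist"); w=cams.get_image("wrist"); S=cams.get_image("scene")
print(s["position"],s["clock"],s["contact_force"],s["width"])
p=s["position"];print("axis at knob px",proj(c,[p[0],p[1],.1735]),"at grip base",proj(c,[p[0],p[1],.117]))
o=np.hstack([cv2.resize(w[140:340,180:380],(400,400)),cv2.resize(S[180:280,310:410],(400,400))])
cv2.imwrite("pics/c4.png",o);np.savez("w4.npz",**c)
```

```text
[ 0.53550918 -0.30694013  0.24319811] 5.925 [ 0.11324635 -0.5841183  -0.14175552] 0.03560133341725675
axis at knob px (np.float64(285.85021930693745), np.float64(229.88977551685053)) at grip base (np.float64(285.9341796668264), np.float64(204.3068159916307))
```

View pics/c4.png

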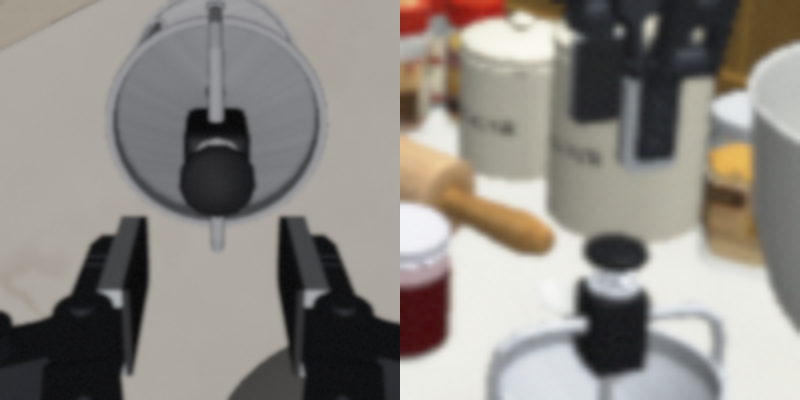

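The knob has sprung back and is centred at wrist pixel (288.5,230.5). The fingers' midline is at about x = 286.8, so I shift a touch and descend.

step_arm([
  {"dp": [0.003,0.007,-0.15],"yaw": 0,"grip": 0.75},
  {"dp": [0,0,-0.15],"yaw": 0,"grip": 0.75},
  {"dp": [0,0,-0.1],"yaw": 0,"grip": 0.75},
  {"dp": [0,0,-0.1],"yaw": 0,"grip": 0.75},
  {"dp": [0,0,0],"yaw": 0,"grip": 0.75},
])

```text
clock: 6.65
position: [0.5351, -0.3048, 0.1416]
ee_rot: [-0.003, 0.223, 0.975, 0.001]
contact_force: [0.1, -1.0, -0.7]
width: 0.0641
gripper_force: 0.0
```

step_arm([
  {"dp": [0,0,0],"yaw": 0,"grip": 0.5},
  {"dp": [0,0,0],"yaw": 0,"grip": 0.4},
  {"dp": [0,0,0],"yaw": 0,"grip": 0.3},
  {"dp": [0,0,0],"yaw": 0,"grip": 0},
  {"dp": [0,0,0],"yaw": 0,"grip": 0},
], squeeze=50)

```text
clock: 7.28
position: [0.5371, -0.3061, 0.1452]
ee_rot: [0.001, 0.223, 0.975, -0.0]
contact_force: [0.4, 1.0, 5.2]
width: 0.0255
gripper_force: 50.2
```

Run:
```python
from h import *
S=cams.get_image("scene"); w=cams.get_image("wrist")
s=manip.get_state(); print({k:np.round(s[k],4) for k in("position","ee_rot","contact_force","moment","width","gripper_force","qd")})
o=np.hstack([cv2.resize(w[140:340,180:380],(400,400)),cv2.resize(S[200:340,310:410],(400,560))[:400]])
cv2.imwrite("pics/c5.png",o)
```

```text
{'position': array([ 0.5371, -0.3061,  0.1452]), 'ee_rot': array([ 8.000e-04,  2.227e-01,  9.749e-01, -2.000e-04]), 'contact_force': array([-0.096 , -0.5734,  4.8993]), 'moment': array([0.1107, 0.0159, 0.0789]), 'width': np.float64(0.0258), 'gripper_force': np.float64(50.3711), 'qd': array([-0.0008,  0.0023, -0.0004,  0.0011,  0.0013, -0.    ])}
```

View pics/c5.png

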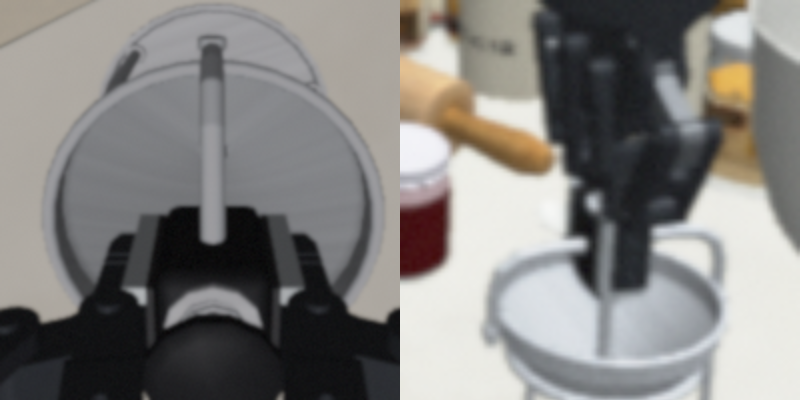

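The grip is good: the block sits between the pads, the knob is up and the funnel is still seated. Next I lift straight up, then traverse.

step_arm([
  {"dp": [0,0,0.03],"yaw": 0,"grip": 0},
  {"dp": [0,0,0.08],"yaw": 0,"grip": 0},
  {"dp": [0,0,0.15],"yaw": 0,"grip": 0},
  {"dp": [0,0,0.15],"yaw": 0,"grip": 0},
  {"dp": [0,0,0.1],"yaw": 0,"grip": 0},
])

```text
clock: 8.0
position: [0.5368, -0.3061, 0.2484]
ee_rot: [0.001, 0.223, 0.975, -0.0]
contact_force: [-0.4, -1.8, -2.6]
width: 0.0255
gripper_force: 49.5
```

step_arm([
  {"dp": [0,0,0.05],"yaw": 0,"grip": 0},
  {"dp": [0,0.04,0],"yaw": 0,"grip": 0},
  {"dp": [0,0.08,0],"yaw": 0,"grip": 0},
  {"dp": [0,0.12,0],"yaw": 0,"grip": 0},
  {"dp": [0,0.16,0],"yaw": 0,"grip": 0},
])

```text
clock: 8.62
position: [0.5362, -0.2237, 0.2555]
ee_rot: [-0.001, 0.223, 0.975, 0.001]
contact_force: [-0.3, -0.2, -2.4]
width: 0.0253
gripper_force: 49.5
```

step_arm([
  {"dp": [0.007,0.18,0],"yaw": 0,"grip": 0},
  {"dp": [0.007,0.18,0],"yaw": 0,"grip": 0},
  {"dp": [0.007,0.18,0],"yaw": 0,"grip": 0},
  {"dp": [0.007,0.18,0],"yaw": 0,"grip": 0},
  {"dp": [0.007,0.18,0],"yaw": 0,"grip": 0},
])

```text
clock: 9.25
position: [0.5425, -0.0429, 0.2559]
ee_rot: [-0.001, 0.222, 0.975, 0.0]
contact_force: [0.2, 0.8, -2.6]
width: 0.0258
gripper_force: 49.5
```

step_arm([
  {"dp": [0.007,0.18,0],"yaw": 0,"grip": 0},
  {"dp": [0.007,0.18,0],"yaw": 0,"grip": 0},
  {"dp": [0.007,0.18,0],"yaw": 0,"grip": 0},
  {"dp": [0.007,0.16,0],"yaw": 0,"grip": 0},
  {"dp": [0.007,0.12,0],"yaw": 0,"grip": 0},
])

```text
clock: 9.88
position: [0.5489, 0.121, 0.2558]
ee_rot: [-0.001, 0.222, 0.975, 0.0]
contact_force: [0.3, 0.2, -2.6]
width: 0.0251
gripper_force: 49.4
```

step_arm([
  {"dp": [0,0.08,0],"yaw": 0,"grip": 0},
  {"dp": [0,0.05,0],"yaw": 0,"grip": 0},
  {"dp": [0,0,0],"yaw": 0,"grip": 0},
  {"dp": [0,0,0],"yaw": 0,"grip": 0},
])

```text
clock: 10.38
position: [0.5506, 0.1434, 0.2563]
ee_rot: [0.0, 0.223, 0.975, -0.0]
contact_force: [-0.3, 0.2, -3.1]
width: 0.0254
gripper_force: 49.5
```

Run:
```python
from h import *
im={n:cams.get_image(n) for n in("scene","top","wrist")}
for n in im: cv2.imwrite(f"pics/{n}6.png",im[n])
s=manip.get_state(); print({k:np.round(s[k],4) for k in("clock","position","ee_rot","contact_force","moment","width")})
S=im["scene"];T=im["top"];W=im["wrist"]
p=s["position"]
c=np.zeros((600,800,3),np.uint8)
c[:600,:400]=cv2.resize(S[140:260,180:260],(400,600),interpolation=cv2.INTER_CUBIC)
c[:300,400:]=cv2.resize(T[190:265,140:240],(400,300),interpolation=cv2.INTER_CUBIC)
c[300:,400:]=cv2.resize(W[120:345,130:430],(400,300),interpolation=cv2.INTER_CUBIC)
cv2.imwrite("pics/c6.png",c)
```

```text
{'clock': np.float64(10.525), 'position': array([0.5507, 0.1434, 0.2563]), 'ee_rot': array([ 0.000e+00,  2.233e-01,  9.747e-01, -1.000e-04]), 'contact_force': array([ 0.8079, -0.0576, -2.9788]), 'moment': array([ 0.0043,  0.0462, -0.0199]), 'width': np.float64(0.0252)}
```

View pics/c6.png

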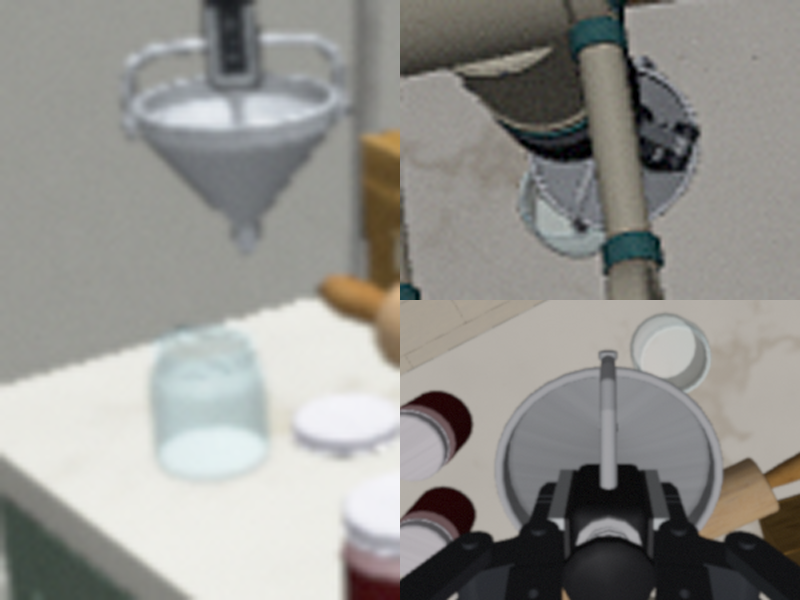

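The funnel is still 5 cm short in y. In the scene view the nozzle tip is at about (229.4,190), the jar's rim centre at about (221.6,208.6) and its base centre at about (222.4,230.4). I'll compare these with the projections.

Run:
```python
from h import *
S=cams.get_calibration("scene");W=cams.get_calibration("wrist");T=cams.get_calibration("top")
p=manip.get_state()["position"]
print("nozzle proj",proj(S,p-[0,0,.117]))
for y in (.196,.200,.204): print(y,[np.round(proj(S,[x,y,z]),1) for x in(.545,.55) for z in(.072,.0)])
E=np.load("w1.npy");W1=dict(W);W1["extrinsics"]=E
print(np.round(onz(S,221.6,208.6,.072),4),np.round(onz(S,222.4,230.4,.002),4))
# wrist now: jar base bright ellipse, crop scale 4/3
print("base from wrist",onz(W,130+672/1.0*0+ (672-400)*.75,120+(355-300)*.75,.004))
print("f1 lid px",proj(S,[.519,-.036,.074]),proj(S,[.519,-.026,.074]))
```

```text
nozzle proj (np.float64(227.47798293488958), np.float64(190.08884244455473))
0.196 [array([217.3, 209.1]), array([219.5, 232.9]), array([218.9, 208.6]), array([221. , 232.4])]
0.2 [array([216.6, 208.6]), array([218.7, 232.4]), array([218.2, 208.2]), array([220.3, 231.9])]
0.204 [array([215.8, 208.2]), array([218. , 231.9]), array([217.4, 207.8]), array([219.5, 231.4])]
[0.5555 0.191  0.072 ] [0.5575 0.2007 0.002 ]
base from wrist [0.56371805 0.20548428 0.004     ]
f1 lid px (np.float64(259.5630449602861), np.float64(240.83889313801342)) (np.float64(256.968400612118), np.float64(239.30587624853743))
```

step_arm([
  {"dp": [0,0.1,0],"yaw": 0,"grip": 0},
  {"dp": [0.005,0.1,0],"yaw": 0,"grip": 0},
  {"dp": [0,0.075,-0.05],"yaw": 0,"grip": 0},
  {"dp": [0,0,-0.1],"yaw": 0,"grip": 0},
  {"dp": [0,0,0],"yaw": 0,"grip": 0},
])

```text
clock: 11.15
position: [0.55, 0.1999, 0.224]
ee_rot: [-0.002, 0.222, 0.975, -0.001]
contact_force: [-0.4, 0.8, -2.9]
width: 0.025
gripper_force: 49.6
```

step_arm([
  {"dp": [0,0,0],"yaw": 0,"grip": 0},
  {"dp": [0,0,0],"yaw": 0,"grip": 0},
])

```text
clock: 11.4
position: [0.5521, 0.1993, 0.2271]
ee_rot: [0.001, 0.223, 0.975, 0.0]
contact_force: [1.4, -0.2, -2.7]
width: 0.0252
gripper_force: 49.6
```

Run:
```python
from h import *
im={n:cams.get_image(n) for n in("scene","top","wrist")}
for n in im: cv2.imwrite(f"pics/{n}7.png",im[n])
s=manip.get_state(); print({k:np.round(s[k],4) for k in("clock","position","ee_rot","contact_force","moment","width")})
p=s["position"];S=cams.get_calibration("scene")
print("nozzle",proj(S,p-[0,0,.117]),"rim below",proj(S,[p[0],p[1],.072]),"base",proj(S,[p[0],p[1],0.003]))
for d in([.01,0,0],[0,.01,0]): print(np.array(proj(S,[p[0]+d[0],p[1]+d[1],.072]))-proj(S,[p[0],p[1],.072]))
c=np.zeros((600,800,3),np.uint8)
c[:600,:480]=cv2.resize(im["scene"][140:240,180:260],(480,600),interpolation=cv2.INTER_CUBIC)
c[:300,480:]=cv2.resize(im["top"][200:275,140:220],(320,300),interpolation=cv2.INTER_CUBIC)
c[300:,480:]=cv2.resize(im["wrist"][120:345,160:400],(320,300),interpolation=cv2.INTER_CUBIC)
cv2.imwrite("pics/c7.png",c)
```

```text
{'clock': np.float64(11.55), 'position': array([0.552, 0.199, 0.227]), 'ee_rot': array([5.000e-04, 2.229e-01, 9.748e-01, 3.000e-04]), 'contact_force': array([-0.1137,  0.6354, -2.8198]), 'moment': array([-0.049 , -0.0184,  0.0377]), 'width': np.float64(0.0256)}
nozzle (np.float64(217.8093304774395), np.float64(195.07926640858355)) rim below (np.float64(218.95855277096732), np.float64(208.0916586238965)) base (np.float64(220.9675384016664), np.float64(230.8389627171158))
[ 3.16558507 -0.91617189]
[-1.85180767 -1.03422242]
```

View pics/c7.png

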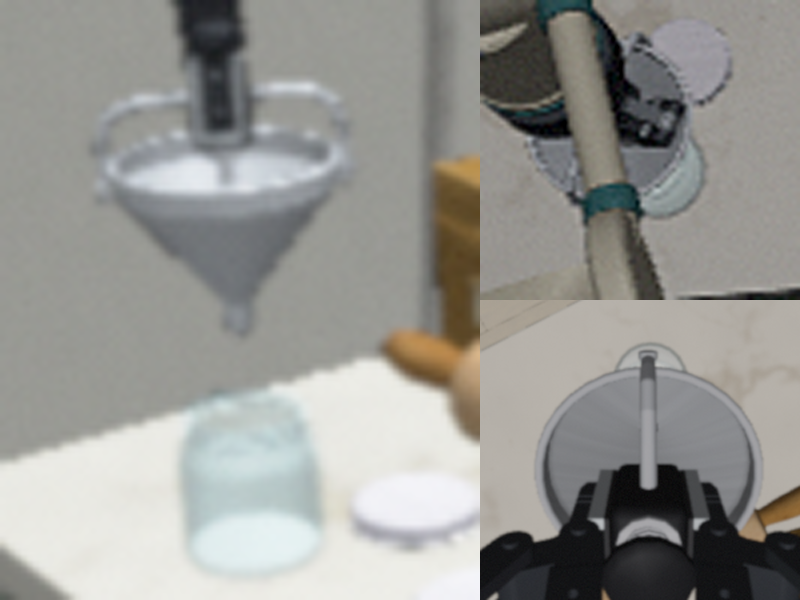

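The nozzle tip is at (219.5,195.0) in the scene view and the jar's axis is about 0.5 px to the right of it. In the wrist view the jar peeks out symmetrically about the bow. The offset is about 1 mm, so I make a tiny correction and lower.

step_arm([
  {"dp": [0.005,-0.005,-0.03],"yaw": 0,"grip": 0},
  {"dp": [0,0,-0.04],"yaw": 0,"grip": 0},
  {"dp": [0,0,-0.04],"yaw": 0,"grip": 0},
  {"dp": [0,0,-0.02],"yaw": 0,"grip": 0},
  {"dp": [0,0,0],"yaw": 0,"grip": 0},
])

```text
clock: 12.18
position: [0.5524, 0.1981, 0.1997]
ee_rot: [-0.0, 0.223, 0.975, -0.0]
contact_force: [-0.1, -0.6, -2.5]
width: 0.0255
gripper_force: 49.7
```

step_arm([
  {"dp": [0,0,0],"yaw": 0,"grip": 0},
  {"dp": [0,0,0],"yaw": 0,"grip": 0},
  {"dp": [0,0,0],"yaw": 0,"grip": 0},
  {"dp": [0,0,0],"yaw": 0,"grip": 0},
])

```text
clock: 12.68
position: [0.5527, 0.1981, 0.2005]
ee_rot: [0.0, 0.223, 0.975, 0.0]
contact_force: [-0.1, 0.1, -2.5]
width: 0.0257
gripper_force: 49.7
```

Run:
```python
from h import *
im=cams.get_image("scene")
s=manip.get_state(); print({k:np.round(s[k],4) for k in("clock","position","ee_rot","contact_force","qd","width")})
p=s["position"];S=cams.get_calibration("scene")
print("nozzle crop px",(np.array(proj(S,p-[0,0,.117]))-[190,170])*10,"rim",(np.array(proj(S,[p[0],p[1],.072]))-[190,170])*10)
cv2.imwrite("pics/c8.png",cv2.resize(im[170:230,190:250],(600,600),interpolation=cv2.INTER_CUBIC))
```

```text
{'clock': np.float64(12.725), 'position': array([0.5527, 0.1981, 0.2005]), 'ee_rot': array([1.000e-04, 2.228e-01, 9.749e-01, 1.000e-04]), 'contact_force': array([ 0.7097, -0.2101, -2.5518]), 'qd': array([-0.002 ,  0.0011,  0.0012, -0.0007, -0.0012, -0.0013]), 'width': np.float64(0.0254)}
nozzle crop px [290.15491908 342.28432773] rim [293.57456059 381.19490267]
```

View pics/c8.png

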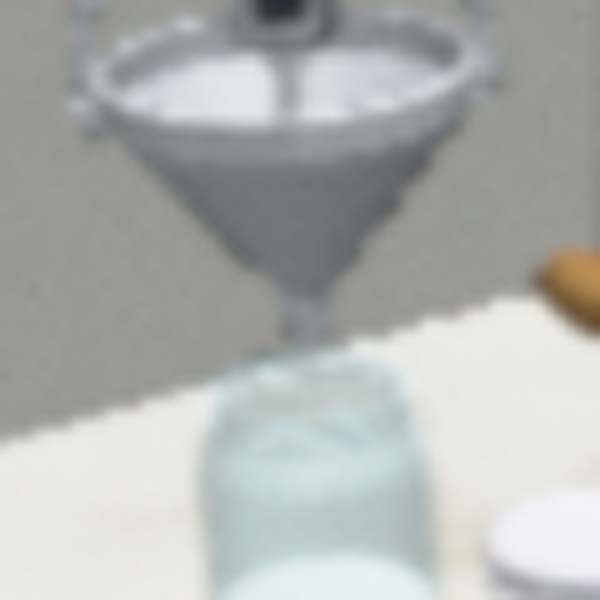

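The nozzle tip at (305,343) sits over the rim, which is centred at about (310,388), and the gap is about 11.5 mm. One last small trim, settle, then hand in.

step_arm([
  {"dp": [0,-0.005,-0.007],"yaw": 0,"grip": 0},
  {"dp": [0,0,0],"yaw": 0,"grip": 0},
  {"dp": [0,0,0],"yaw": 0,"grip": 0},
  {"dp": [0,0,0],"yaw": 0,"grip": 0},
  {"dp": [0,0,0],"yaw": 0,"grip": 0},
])

```text
clock: 13.35
position: [0.5526, 0.1971, 0.1989]
ee_rot: [0.0, 0.223, 0.975, 0.0]
contact_force: [-0.2, -0.5, -2.8]
width: 0.0255
gripper_force: 49.7
```

Run:
```python
from h import *
s=manip.get_state(); print(s["position"],s["contact_force"],s["width"],s["clock"]); print(ticket.sign_off())
```

```text
[0.55263901 0.19713825 0.19894825] [-0.21792877 -0.49151233 -2.76000583] 0.025459871884650483 13.35
the job is handed in; nothing more can be done
None
```

The job is handed in at 13.4 s: I pressed the knob to its stop and it sprang back, and the funnel is now held still and upright, valve shut, about 1 cm above the open jar's rim and, by my estimate, within about 2 mm of its centre.

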